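# Rake loose bars into two square rows on the sorting board

## Task

Six hexagonal bars lie askew on the white sorting board. With the hand rake, without touching the bars with the gripper, rake the three on each half outwards into a neat row against their own end rail, each bar lying flat on the board and parallel to the rail, the three close together. Then stand the rake back upright on the bench clear of the board, leaving the case, carton and jar where they are.

Things in the scene. Friction and masses are not known exactly. Their poses are not given: they have to be found in the camera images.
- board: White flat board fixed to the bench, 190 mm across (x axis) by 432 mm long (y axis), 6 mm thick. Origin: centre of its underside, on the bench. Across each end stands an aluminium rail along x, 12 mm thick, its top 28 mm above the bench; inner rail faces at y = +204 mm (left rail) and -204 mm (right rail). Long sides open, no rims.
- left1_center (a point): Centre of one of the three loose hexagonal steel bars on the left half of the board (its +y half; numbers carry no order). 110 mm long along its x axis, 12 mm across flats, about 60 g. Lying flat on the board its centre is 12 mm above the bench. At the start a bar-free aisle over 65 mm wide crosses the middle of the board.
- left2_center (a point): Centre of one of the three loose hexagonal steel bars on the left half of the board (its +y half; numbers carry no order). 110 mm long along its x axis, 12 mm across flats, about 60 g. Lying flat on the board its centre is 12 mm above the bench. At the start a bar-free aisle over 65 mm wide crosses the middle of the board.
- left3_center (a point): Centre of one of the three loose hexagonal steel bars on the left half of the board (its +y half; numbers carry no order). 110 mm long along its x axis, 12 mm across flats, about 60 g. Lying flat on the board its centre is 12 mm above the bench. At the start a bar-free aisle over 65 mm wide crosses the middle of the board.
- right1_center (a point): Centre of one of the three loose hexagonal steel bars on the right half of the board (its -y half; numbers carry no order). 110 mm long along its x axis, 12 mm across flats, about 60 g. Lying flat on the board its centre is 12 mm above the bench. At the start a bar-free aisle over 65 mm wide crosses the middle of the board.
- right2_center (a point): Centre of one of the three loose hexagonal steel bars on the right half of the board (its -y half; numbers carry no order). 110 mm long along its x axis, 12 mm across flats, about 60 g. Lying flat on the board its centre is 12 mm above the bench. At the start a bar-free aisle over 65 mm wide crosses the middle of the board.
- right3_center (a point): Centre of one of the three loose hexagonal steel bars on the right half of the board (its -y half; numbers carry no order). 110 mm long along its x axis, 12 mm across flats, about 60 g. Lying flat on the board its centre is 12 mm above the bench. At the start a bar-free aisle over 65 mm wide crosses the middle of the board.
- rake_grip (a point): Centre of the rake's upright 28 x 28 mm wooden grip, 80 mm above the tine tips; z up. Grey comb-like rake, 250 g, standing on its tines on the bench: head bar 134 mm long (x axis), 30 mm deep (y axis), its top 40 mm above the tips; under it six flat tines 26 mm long, as deep as the head, with 17 mm gaps. Grip top 119 mm above the tips. Front and back alike.
- case_center (a point): Bystander: closed aluminium case with grey lid, 124 x 79 x 57 mm, loose, standing on the bench at the opposite end of the board from the rake. Point at its centre.
- carton_center (a point): Bystander: open cardboard carton 90 x 130 x 70 mm, loose, beyond the board. Point at its centre, 35 mm up.
- jar_center (a point): Bystander: plastic jar, 72 mm across, 100 mm tall, loose, beyond the board. Point at its centre, 50 mm up.
Mind the look-alikes: they are no part of the job. Leave any pink look-alike of the part that bears rake_grip alone.

How it is judged:
At the end, for the whole second after the job is handed in: Each bar flat and still on the board, centre within 60 mm of its own end rail's inner face and 70 mm of the board's long middle line, parallel to the rails within 7 degrees; rake upright (7 degrees) and still on the bench, grip over 231 mm along or 110 mm across from board centre (y of left1_center in the frame of board between 0.144 and 0.204 m and x of left1_center in the frame of board between -0.07 and 0.07 m and z of each of left1_center, left2_center, left3_center, right1_center, right2_center, right3_center in the frame of board below 0.018 m and angle between the x axis of each of left1_center, left2_center, left3_center, right1_center, right2_center, right3_center and the x axis of board, either way round below 0.12 rad and linear speed of each of left1, left2, left3, right1, right2, right3, rake below 0.02 m/s and y of left2_center in the frame of board between 0.144 and 0.204 m and x of left2_center in the frame of board between -0.07 and 0.07 m and y of left3_center in the frame of board between 0.144 and 0.204 m and x of left3_center in the frame of board between -0.07 and 0.07 m and y of right1_center in the frame of board between -0.204 and -0.144 m and x of right1_center in the frame of board between -0.07 and 0.07 m and y of right2_center in the frame of board between -0.204 and -0.144 m and x of right2_center in the frame of board between -0.07 and 0.07 m and y of right3_center in the frame of board between -0.204 and -0.144 m and x of right3_center in the frame of board between -0.07 and 0.07 m and angle between rake_grip's own z axis and vertical below 0.12 rad and height (world z) of rake_grip between 0.072 and 0.0835 m and (y of rake_grip in the frame of board above 0.231 m or y of rake_grip in the frame of board below -0.231 m or x of rake_grip in the frame of board above 0.11 m or x of rake_grip in the frame of board below -0.11 m)); the robot touches nothing.
It fails at once if the gripper or the arm touches a bar (they are moved with the rake) (contact force between any of the fingers, the arm and left1 above 0.5 N or contact force between any of the fingers, the arm and left2 above 0.5 N or contact force between any of the fingers, the arm and left3 above 0.5 N or contact force between any of the fingers, the arm and right1 above 0.5 N or contact force between any of the fingers, the arm and right2 above 0.5 N or contact force between any of the fingers, the arm and right3 above 0.5 N).
It fails at once if the case, carton or jar is moved more than 20 mm (distance of any of case_center, carton_center, jar_center from where it was at the start of the episode above 0.02 m).
It also fails if it takes over 70 s, if anything falls off the work surface, if the arm or the gripper's body presses on something with over 40 N, if the wrist force passes 120 N, or if a joint passes its speed limit or range.

## Robot

A 6-joint arm with a two-finger parallel gripper is mounted at the origin on the work surface. World frame = base frame: x ahead of the robot, y to its left, z up, the work surface at z = 0. Lengths are in m, angles in rad, forces in N, time in s.
With the tool pointing down it reaches from about 0.25 to 0.85 m from the base axis. Payload 12.5 kg.
Tool frame: the origin (TCP) lies at the very end of the fingers, on their centre line; the grasp point (between the pads) lies 19 mm behind it; z points along the fingers, y is the direction in which the jaws open and shut (so a half turn about z gives the same grasp; the last joint's range is limited). The gripper opens to 93 mm and grips with 3 to 60 N. Pads are 15 mm wide; open, the fingers measure 128 mm over their backs; the gripper's body (75 mm by 188 mm) begins 65 mm behind the grasp point.
Start: joints at [-1.317, 0.351, 1.652, -0, 1.139, -0.085], TCP at [0.183, -0.519, 0.192] pointing down, gripper open.
Joint ranges: [-2.75, 2.75], [-0.79, 2.1], [0.01, 2.65], [-1.57, 4.71], [0.07, 3.14], [-2.87, 2.87]. Speed limits (rad/s): [2.22, 2.22, 2.79, 3.14, 3.14, 3.14].

## Interface

Orientations are given as [roll, pitch, yaw] about the fixed x, y, z axes, in that order (R = Rz(yaw) Ry(pitch) Rx(roll)).
In Python, from rig import ctrl, get_image, calibration, hand_in gives the robot as it stands.
- The arm moves only by the tool step_arm, never from a script. Its argument "moves" is text: rows parted by semicolons, each of 7 numbers parted by spaces: the finger opening in m, from 0 to 0.093, then the shift along the tool's x, y, z in m, then the turn, a rotation vector about the tool's x, y, z in rad. In form: jaw tx ty tz ax ay az; .... A call has 1 to 12 rows; each row shifts and turns the commanded pose from where the row before left it, along the tool's axes as they then stand; what a row does not reach is not made up. A row lasts 1/8 s, in which the tool goes at most 62.5 mm and 10.7 degrees, less where a joint would pass 70% of its speed; a pose out of reach is approached as far as the arm can. A call is refused whole if a number of a shift passes 0.0625 or a number of a turn 0.188, either way. A call with a gripper value outside its range is refused whole. The fingers move at their own pace and stop on an object; "squeeze" is the grip in N (left out, the last holds). Time passes only in rows, so rows that do not move let the fingers close. It gives the time, the measured TCP pose, the force and the opening at its end, in the units of the state.
- ctrl.observe(): the state, without advancing time (a new reading comes with each control period).
- get_image(name): name is "scene" or "side" or "wrist"; returns the picture (420x560x3 uint8, red, green, blue); there is no depth.
- calibration(name): a dict with "mtx" (3x3 intrinsics, pixels), "k1" (the pictures are not rectified: a ray, as slopes to the right and down, at radius r is drawn at 1 + k1 r^2 times it, then the intrinsics apply), "T" (4x4, takes a point from camera to world coordinates); the wrist camera has in their place "hand_eye" (4x4, takes a point from camera to tool coordinates, whose origin is the TCP and whose axes are the flange's). Camera axes: x right, y down, z forward; pixel columns grow to the right and rows downward; lengths in m; the calibration is good to about 2 mm. A picture is of the moment at which its call begins: read the wrist's pose just before it. calibration takes no time and is no camera call.
- hand_in(): hands the job in, once; it reports no verdict.
The state is a dict: "t": time; "q": joint angles; "qd": joint speeds; "joint_efforts": joint torques, N m; "eef_pos": TCP position; "tcp_rot": TCP orientation; "force": force on the tool from outside, world axes, zero at the start; "torque": the same for the moment, N m; "gripper_width": finger opening in m.
Only numpy, scipy, OpenCV 4.12 (cv2) and the standard library are available. Lean on these libraries where they do the work, as an engineer would, in place of code of your own. Each camera call takes 0.05 s, during which the arm holds its last target.

## Working session

There is one attempt and no reset: what is moved stays moved. The work goes in short steps, Python scripts to look and compute and a tool call to move; the robot and the scene stay as the last step left them, time stands still between calls to the robot, and variables do not carry over. Pictures are saved under pics/ and viewed, and the job is handed in when it is done.

Besides the shell and the picture viewer there is one more tool, called after "Call:" as a command line: name --argument value ..., lists and objects as JSON in quotes. step_arm: Moves the arm, as the interface text tells. Its arguments: {"type":"object","properties":{"moves":{"type":"string"},"squeeze":{"type":"number"}},"required":["moves"]}

```bash
mkdir -p pics; ls
python3 - <<'E'
from rig import ctrl,get_image,calibration
import cv2,numpy as np
s=ctrl.observe();print(s)
for n in ["scene","side","wrist"]:
    im=get_image(n);cv2.imwrite(f"pics/{n}0.png",im[:,:,::-1]);np.save(f"pics/{n}0.npy",im)
    print(n,calibration(n))
E
```

```text
pics
{'t': 0.0, 'q': array([-1.31662064e+00,  3.51250939e-01,  1.65243573e+00, -3.42853495e-05,
        1.13906883e+00, -8.45873076e-02]), 'qd': array([-0.00024532, -0.00183433,  0.00036525, -0.00140425, -0.00010229,
        0.00118031]), 'joint_efforts': array([ 7.82852021e-05, -4.97330296e+01, -2.85250854e+01,  6.99591427e-02,
        2.57278222e-02, -8.73135241e-05]), 'eef_pos': array([ 0.18270352, -0.51836984,  0.19148896]), 'tcp_rot': array([-3.14043134e+00, -6.72331434e-05,  3.38777325e-01]), 'force': array([0.40900162, 0.33248899, 0.2405654 ]), 'torque': array([-0.007548  , -0.03073942, -0.01258623]), 'gripper_width': 0.09320613095596171}
scene {'mtx': array([[496.56159575,   0.        , 282.88068953],
       [  0.        , 496.56159575, 200.11122127],
       [  0.        ,   0.        ,   1.        ]]), 'k1': 0.03866931182234224, 'T': array([[-0.83881749,  0.47638416, -0.26352106,  0.89917651],
       [ 0.54438882,  0.72943219, -0.41420949,  0.51408642],
       [-0.00510209, -0.49090408, -0.87119869,  1.22520404],
       [ 0.        ,  0.        ,  0.        ,  1.        ]])}
[... 298 characters left out ...]
0.72722823,  0.77122562],
       [-0.0102188 , -0.72773913, -0.6857779 ,  0.86926113],
       [ 0.        ,  0.        ,  0.        ,  1.        ]])}
wrist {'mtx': array([[292.95676725,   0.        , 279.99595756],
       [  0.        , 292.95676725, 211.07152641],
       [  0.        ,   0.        ,   1.        ]]), 'k1': -0.06034139881686509, 'hand_eye': array([[-6.95591077e-04, -9.60205043e-01, -2.79295171e-01,
         7.85088878e-02],
       [ 9.99999603e-01, -5.12597981e-04, -7.28231837e-04,
         8.82214881e-04],
       [ 5.56085741e-04, -2.79295567e-01,  9.60205018e-01,
        -1.94653903e-01],
       [ 0.00000000e+00,  0.00000000e+00,  0.00000000e+00,
         1.00000000e+00]])}
```

View pics/scene0.png

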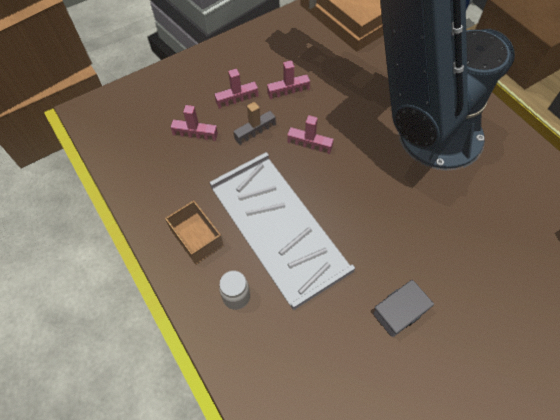

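View pics/side0.png

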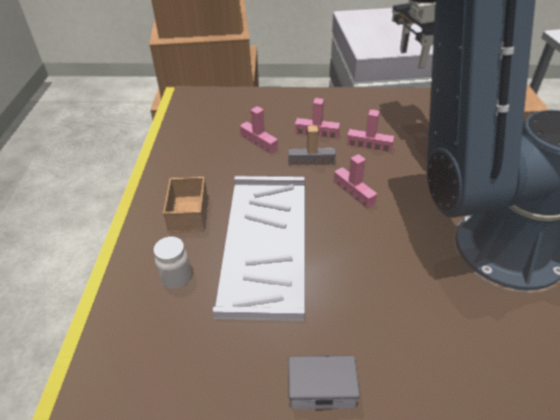

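View pics/wrist0.png

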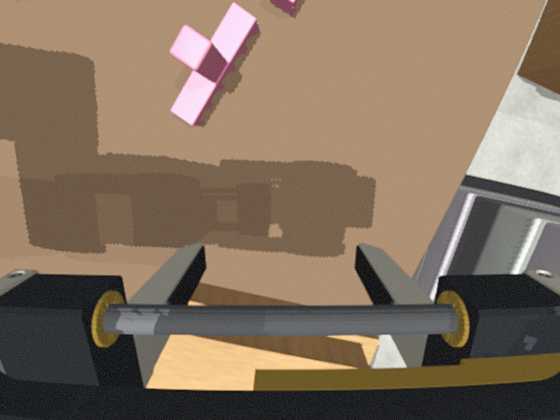

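```bash
cat > h.py <<'E'
import numpy as np,cv2
from scipy.spatial.transform import Rotation as R
from rig import ctrl,get_image,calibration
def tcpT(s):
    T=np.eye(4);T[:3,:3]=R.from_euler('xyz',s['tcp_rot']).as_matrix();T[:3,3]=s['eef_pos'];return T
def camT(n,s=None):
    c=calibration(n)
    return c, (c['T'] if 'T' in c else tcpT(s)@c['hand_eye'])
def rays(n,uv,s=None):
    c,T=camT(n,s);uv=np.atleast_2d(np.float64(uv))
    p=(uv-c['mtx'][:2,2])/c['mtx'][0,0]
    q=p.copy()
    for _ in range(20): q=p/(1+c['k1']*(q**2).sum(1,keepdims=True))
    d=np.c_[q,np.ones(len(q))]@T[:3,:3].T
    return T[:3,3],d
def onz(n,uv,z,s=None):
    o,d=rays(n,uv,s);return o+d*((z-o[2])/d[:,2])[:,None]
def proj(n,P,s=None):
    c,T=camT(n,s);P=np.atleast_2d(P)
    q=(P-T[:3,3])@T[:3,:3];q=q[:,:2]/q[:,2:]
    q=q*(1+c['k1']*(q**2).sum(1,keepdims=True));return q*c['mtx'][0,0]+c['mtx'][:2,2]
def tri(a,b):
    (o1,d1),(o2,d2)=a,b;A=np.c_[d1[0],-d2[0]];t=np.linalg.lstsq(A,o2-o1,rcond=None)[0]
    x,y=o1+d1[0]*t[0],o2+d2[0]*t[1];return (x+y)/2,np.linalg.norm(x-y)
E
python3 - <<'E'
from h import *
# grip
for n in ["scene","side"]:
    im=np.load(f"pics/{n}0.npy");hsv=cv2.cvtColor(im,cv2.COLOR_RGB2HSV)
    a=cv2.resize(im[70:310,150:370] if n=="scene" else im[80:330,150:400],None,fx=3.2 if n=="side" else 2.5,fy=3.2 if n=="side" else 2.5,interpolation=cv2.INTER_CUBIC)
    if n=="side": a=cv2.resize(a,(600,600))
    cv2.imwrite(f"pics/crop_{n}.png",a[:,:,::-1])
E
```

```text
(no output)
```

View pics/crop_scene.png

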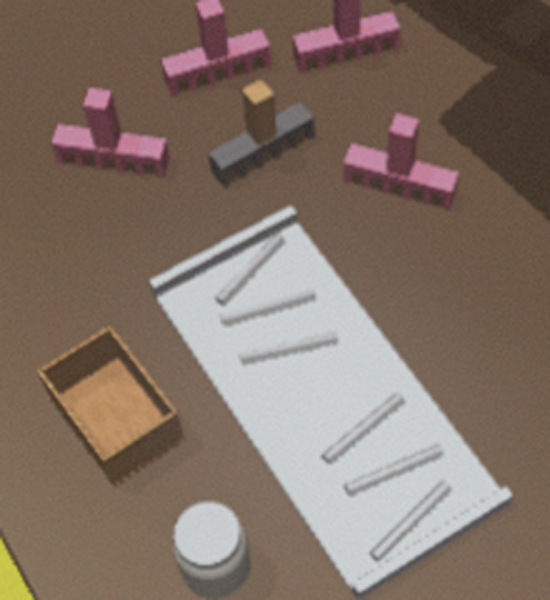

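View pics/crop_side.png

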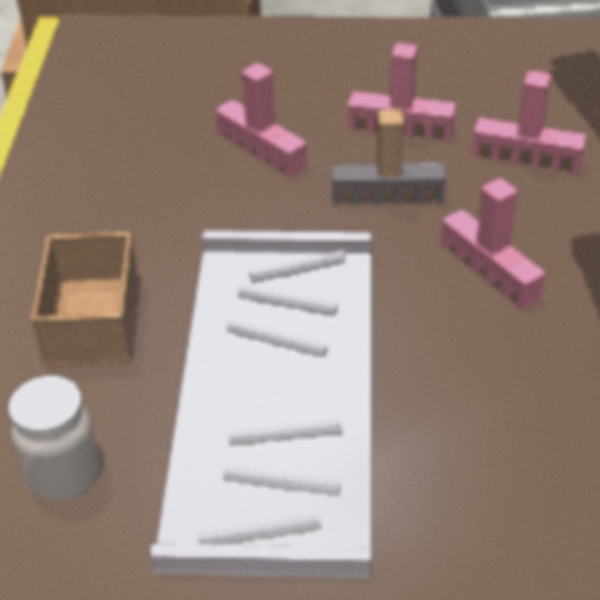

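```bash
python3 - <<'E'
from h import *
W={}
for n in ["scene","side"]:
    im=np.load(f"pics/{n}0.npy");hsv=cv2.cvtColor(im,cv2.COLOR_RGB2HSV)
    m=((hsv[...,2]>140)&(hsv[...,1]<60)).astype(np.uint8)
    N,l,st,c=cv2.connectedComponentsWithStats(m)
    # board comp
    k=l[225,285] if n=="scene" else l[245,265]
    print(n,st[k],c[k])
    cn=max(cv2.findContours((l==k).astype(np.uint8),cv2.RETR_EXTERNAL,cv2.CHAIN_APPROX_NONE)[0],key=cv2.contourArea)
    ap=cv2.approxPolyDP(cv2.convexHull(cn),4,True)[:,0];print(ap.tolist())
    for z in (0.006,0.028): print(z,onz(n,ap,z)[:,:2].round(4).tolist())
    # wood grip top
    m=cv2.inRange(hsv,(5,90,110),(25,255,255))
    r=(slice(95,145),slice(235,275)) if n=="scene" else (slice(120,150),slice(295,330))
    mm=np.zeros_like(m);mm[r]=m[r]
    ys,xs=np.nonzero(mm);print("grip",xs.min(),xs.max(),ys.min(),ys.max())
    # dark head
E
python3 - <<'E'
import cv2,numpy as np
for n,r in (("scene",(slice(95,145),slice(225,285))),("side",(slice(115,170),slice(280,345)))):
    a=np.load(f"pics/{n}0.npy")[r];cv2.imwrite(f"pics/gr_{n}.png",cv2.resize(a,None,fx=10,fy=10,interpolation=cv2.INTER_CUBIC)[:,:,::-1])
E
```

```text
scene [ 213  159  142  148 9652] [282.12287609 232.26533361]
[[267, 159], [354, 267], [294, 306], [213, 190]]
0.006 [[0.4938, -0.2083], [0.484, 0.2044], [0.6732, 0.2058], [0.6792, -0.2023]]
0.028 [[0.5011, -0.1952], [0.4915, 0.21], [0.6773, 0.2113], [0.6832, -0.1894]]
grip 235 274 98 126
side [  212   184   117   130 11362] [266.6951241  252.93143813]
[[303, 185], [328, 264], [320, 296], [304, 313], [213, 312], [233, 186]]
0.006 [[0.4911, -0.2106], [0.4336, 0.0642], [0.4544, 0.1537], [0.4892, 0.1977], [0.6816, 0.1998], [0.682, -0.2028]]
0.028 [[0.4915, -0.1855], [0.4355, 0.0823], [0.4557, 0.1695], [0.4897, 0.2123], [0.6772, 0.2143], [0.6775, -0.178]]
grip 307 317 126 147
```

View pics/gr_scene.png

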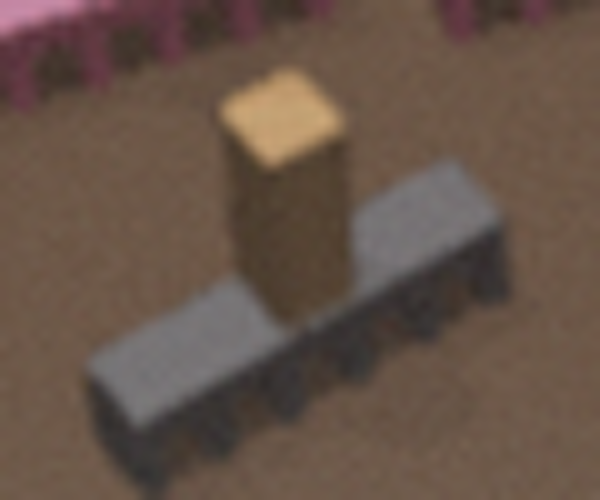

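View pics/gr_side.png

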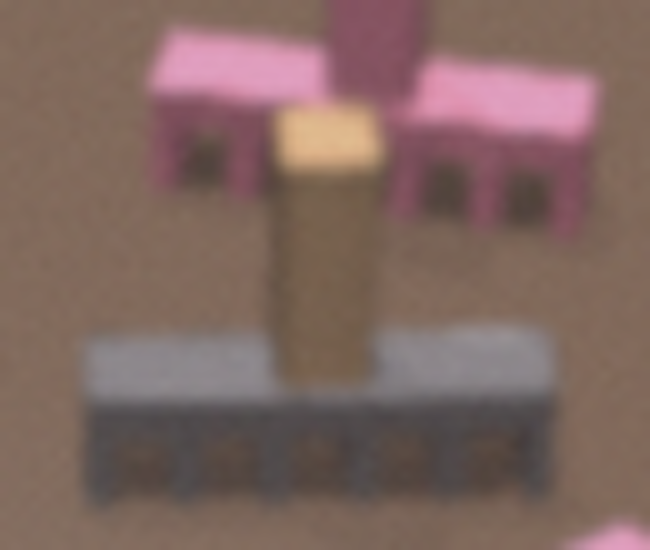

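Run:
```python
from h import *
S=lambda p:(np.array(p,float)+.5)/2.5-.5+[150,70]
G=lambda p:(np.array(p,float)+.5)/10-.5
print(onz("scene",G([283,117])+[225,95],.119),onz("side",G([330,137])+[280,115],.119))
print(tri(rays("scene",G([283,117])+[225,95]),rays("side",G([330,137])+[280,115])))
h=onz("scene",G([[90,370],[140,425],[495,215],[450,162]])+[225,95],.04);print("head",h[:,:2].round(4),h.mean(0),np.linalg.norm(h-np.roll(h,-1,0),axis=1))
d=(h[3]+h[2]-h[0]-h[1]);print(np.degrees(np.arctan2(d[1],d[0])))
h=onz("side",G([[85,340],[90,400],[555,395],[553,328]])+[280,115],.04);print("head",h[:,:2].round(4),h.mean(0))
print("rail R top outer/inner",onz("scene",S([[152,283],[292,208],[161,296],[298,222]]),.028).round(4))
print("rail L",onz("scene",S([[357,590],[511,493],[352,578],[504,488]]),.028).round(4))
sc=250/600
Sd=lambda p:(np.array(p,float)+.5)*sc-.5+[150,80]
print("side railR",onz("side",Sd([[203,232],[371,232],[203,240],[371,239]]),.028).round(4))
print("side railL",onz("side",Sd([[153,557],[370,557],[156,547],[370,546]]),.028).round(4))
b=[[222,299,281,240],[224,320,314,295],[243,359,336,338],[327,459,401,399],[348,489,440,452],[376,555,447,487]]
bs=[[252,276,343,258],[240,293,336,309],[229,328,325,351],[232,439,340,430],[225,475,338,490],[201,540,318,523]]
for x,y in zip(b,bs):
    for n,f,v in(("scene",S,x),("side",Sd,y)):
        P=onz(n,f([v[:2],v[2:]]),.014)[:,:2];d=P[1]-P[0];print(n,P.mean(0).round(4),np.linalg.norm(d).round(4),np.degrees(np.arctan(d[1]/d[0])).round(1))
for p in [[99,97],[210,8],[404,123]]: print("pink",onz("scene",S(p),.119)[0])
print("pink",onz("side",Sd([[258,70],[404,50],[537,78],[499,188]]),.119))
print("carton top",onz("scene",S([[41,374],[109,330],[178,412],[110,460]]),.07)[:,:2],"jar",onz("scene",S([208,535]),.1))
print("case",onz("side",[[290,358],[356,358],[358,393],[290,393]],.057))
```

```text
[[ 0.46880039 -0.31709185  0.119     ]] [[ 0.46714404 -0.31670344  0.119     ]]
(array([ 0.4674578 , -0.3190884 ,  0.11691211]), np.float64(0.0010988603205660647))
head [[ 0.5361 -0.3255]
 [ 0.5339 -0.3   ]
 [ 0.4041 -0.3089]
 [ 0.4046 -0.3336]] [ 0.46969844 -0.31699934  0.04      ] [0.02559438 0.13009243 0.02474064 0.13172844]
-176.28317694121546
head [[ 0.5344 -0.329 ]
 [ 0.5324 -0.3011]
 [ 0.4014 -0.3056]
 [ 0.4004 -0.3369]] [ 0.46715833 -0.31816807  0.04      ]
rail R top outer/inner [[ 0.6777 -0.2136  0.028 ]
 [ 0.4909 -0.2142  0.028 ]
 [ 0.6776 -0.1931  0.028 ]
 [ 0.4955 -0.1937  0.028 ]]
rail L [[0.68   0.2087 0.028 ]
 [0.4911 0.2099 0.028 ]
 [0.6774 0.1958 0.028 ]
 [0.4938 0.2016 0.028 ]]
side railR [[ 0.6782 -0.2175  0.028 ]
 [ 0.488  -0.221   0.028 ]
 [ 0.6768 -0.2037  0.028 ]
 [ 0.488  -0.2089  0.028 ]]
side railL [[0.6763 0.2138 0.028 ]
 [0.4899 0.2094 0.028 ]
 [0.6751 0.2036 0.028 ]
 [0.4899 0.1983 0.028 ]]
scene [ 0.5699 -0.1758] 0.103 17.7
side [ 0.5691 -0.1761] 0.1049 17.7
scene [ 0.5799 -0.1214] 0.1059 -15.2
side [ 0.5777 -0.1212] 0.1072 -12.3
scene [ 0.5885 -0.0641] 0.106 -18.7
side [ 0.5864 -0.0631] 0.1066 -17.1
scene [0.5731 0.0623] 0.1064 8.3
side [0.5698 0.0642] 0.104 7.4
scene [0.5735 0.1194] 0.1061 -9.9
side [0.5715 0.1213] 0.1064 -8.0
scene [0.5897 0.1751] 0.1052 11.3
side [0.5875 0.1757] 0.1049 11.2
pink [ 0.62470029 -0.40890811  0.119     ]
pink [ 0.45038204 -0.45705574  0.119     ]
pink [ 0.35495803 -0.18803679  0.119     ]
pink [[ 0.62489603 -0.41134678  0.119     ]
 [ 0.44888389 -0.45880166  0.119     ]
 [ 0.29317078 -0.39864513  0.119     ]
 [ 0.35549072 -0.18758029  0.119     ]]
carton top [[ 0.83639464 -0.15366174]
 [ 0.75228076 -0.16161923]
 [ 0.73833895 -0.03716079]
 [ 0.8218405  -0.02802902]] jar [[0.78214361 0.10527828 0.1       ]]
case [[0.51621596 0.32877818 0.057     ]
 [0.39524019 0.32574382 0.057     ]
 [0.39711866 0.39141658 0.057     ]
 [0.51495631 0.3944753  0.057     ]]
```

Call:
step_arm --moves "0.093 0 0 0 0 0 0.145; 0.093 0 0 0 0 0 0.145; 0.093 0.0295 -0.0187 0 0 0 0; 0.093 0.0295 -0.0187 0 0 0 0; 0.093 0.0295 -0.0187 0 0 0 0; 0.093 0.0295 -0.0187 0 0 0 0; 0.093 0.0295 -0.0187 0 0 0 0; 0.093 0.0295 -0.0187 0 0 0 0; 0.093 0.0295 -0.0187 0 0 0 0; 0.093 0.0295 -0.0187 0 0 0 0; 0.093 0.0295 -0.0187 0 0 0 0; 0.093 0.0295 -0.0187 0 0 0 0" --squeeze 40

```text
t: 1.65
eef_pos: [0.4691, -0.3167, 0.1919]
tcp_rot: [-3.141, 0.0, 0.049]
force: [0.8, 0.2, 0.3]
gripper_width: 0.0929
```

Run:
```python
from h import *
s=ctrl.observe();print(s['q'].round(3),s['eef_pos'],s['tcp_rot'],s['force'])
im=get_image("wrist");cv2.imwrite("pics/w1.png",im[:,:,::-1]);np.save("pics/w1.npy",im)
h=im;hs=cv2.cvtColor(im,cv2.COLOR_RGB2HSV)
print(proj("wrist",[[.468,-.3175,.119],[.468,-.3175,.04]],s))
```

```text
[-0.676  0.38   1.609 -0.     1.152  0.846] [ 0.46910986 -0.31672097  0.19185183] [-3.14135155e+00  3.18104147e-04  4.88191749e-02] [0.77437266 0.23399341 0.32209459]
[[280.3201103 213.0847529]
 [280.3141567 194.4186172]]
```

View pics/w1.png

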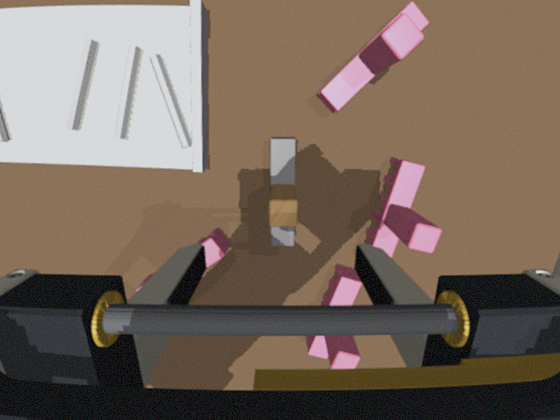

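Call:
step_arm --moves "0.093 0 0.0025 0.02 0 0 0; 0.093 0 0 0.03 0 0 0; 0.093 0 0 0.03 0 0 0; 0.093 0 0 0.03 0 0 0; 0.093 0 0 0.02 0 0 0; 0.093 0 0 0 0 0 0; 0.02 0 0 0 0 0 0; 0.02 0 0 0 0 0 0; 0.02 0 0 0 0 0 0; 0.02 0 0 0 0 0 0; 0.02 0 0 0 0 0 0; 0.02 0 0 0 0 0 0" --squeeze 50

```text
t: 3.2
eef_pos: [0.4684, -0.32, 0.062]
tcp_rot: [-3.142, 0.0, 0.049]
force: [-0.2, -0.2, -0.8]
gripper_width: 0.0377
```

Run:
```python
from h import *
s=ctrl.observe();print(s['q'].round(3),s['eef_pos'],s['tcp_rot'],s['force'],s['gripper_width'])
im=get_image("wrist");cv2.imwrite("pics/w2.png",im[:,:,::-1])
```

```text
[-0.681  0.545  1.712 -0.     0.884  0.841] [ 0.46844155 -0.32002956  0.06204076] [-3.14154902e+00  5.55624948e-05  4.87854546e-02] [-0.24972742 -0.18789682 -0.77617673] 0.037746093092792185
```

View pics/w2.png

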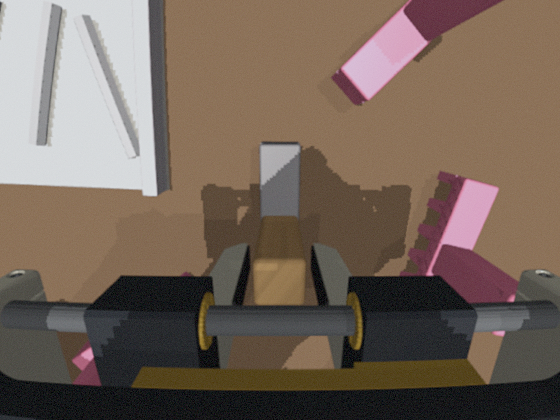

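Call:
step_arm --moves "0.02 0 0 0 0 0 0; 0.02 0 0 0 0 0 0; 0.02 0 0 0 0 0 0; 0.02 0 0 0 0 0 0; 0.02 0 0 0 0 0 0; 0.02 0 0 0 0 0 0" --squeeze 60

```text
t: 4.0
eef_pos: [0.4685, -0.32, 0.062]
tcp_rot: [-3.142, 0.0, 0.049]
force: [0.3, 0.6, -0.8]
gripper_width: 0.0279
```

Call:
step_arm --moves "0.02 0 0 -0.02 0 0 0; 0.02 0 0 -0.03 0 0 0; 0.02 0 0 -0.02 0 0 0; 0.02 0 0 0 0 0 0; 0.02 0 0 0 0 0 0"

```text
t: 4.62
eef_pos: [0.468, -0.3196, 0.1309]
tcp_rot: [-3.14, 0.001, 0.049]
force: [-1.0, -0.5, -4.0]
gripper_width: 0.0276
```

Run:
```python
from h import *
s=ctrl.observe();print(s['q'].round(3),s['eef_pos'],s['tcp_rot'],s['force'],s['gripper_width'])
im=get_image("wrist");cv2.imwrite("pics/w3.png",im[:,:,::-1])
a=get_image("side")[60:260,220:420];cv2.imwrite("pics/s3.png",cv2.resize(a,None,fx=3,fy=3)[:,:,::-1])
```

```text
[-0.681  0.451  1.666  0.     1.026  0.841] [ 0.46796085 -0.31964814  0.13091565] [-3.14049757e+00  1.21008786e-03  4.88015693e-02] [-1.02475527 -0.47472159 -4.0137486 ] 0.027602152458941355
```

View pics/w3.png

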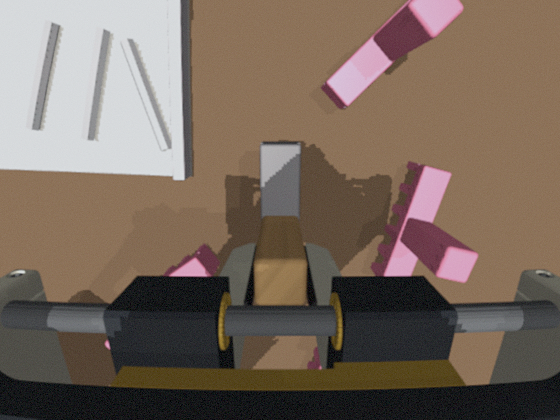

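View pics/s3.png

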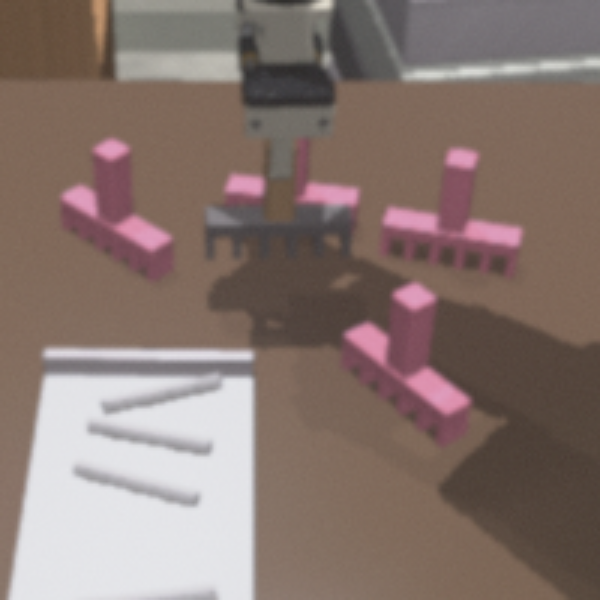

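Call:
step_arm --moves "0.02 0 0 0 0 0 0.035; 0.02 0.0074 -0.0196 0 0 0 0; 0.02 0.0148 -0.0393 0 0 0 0; 0.02 0.0148 -0.0393 0 0 0 0; 0.02 0.0148 -0.0393 0 0 0 0; 0.02 0.0148 -0.0393 0 0 0 0; 0.02 0.0148 -0.0393 0 0 0 0; 0.02 0.0148 -0.0393 0 0 0 0; 0.02 0.0148 -0.0393 0 0 0 0; 0.02 0.0074 -0.0196 0 0 0 0; 0.02 0 0 0 0 0 0; 0.02 0 0 0 0 0 0"

```text
t: 6.22
eef_pos: [0.5821, -0.0048, 0.1319]
tcp_rot: [3.141, 0.0, 0.013]
force: [-0.7, -0.7, -2.7]
gripper_width: 0.0276
```

Run:
```python
from h import *
s=ctrl.observe();print(s['q'].round(3),s['eef_pos'],s['tcp_rot'],s['force'],s['gripper_width'])
im=get_image("wrist");cv2.imwrite("pics/w4.png",im[:,:,::-1])
a=get_image("side")[130:330,170:370];cv2.imwrite("pics/s4.png",cv2.resize(a,None,fx=3,fy=3)[:,:,::-1])
```

```text
[-0.088  0.475  1.624 -0.     1.043  1.47 ] [ 0.58213527 -0.00479704  0.13191543] [3.14136772e+00 4.72793972e-04 1.33730112e-02] [-0.71270874 -0.65958175 -2.73818882] 0.02762370806898045
```

View pics/w4.png

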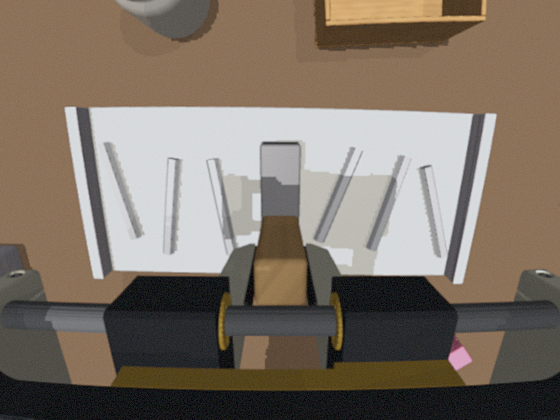

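View pics/s4.png

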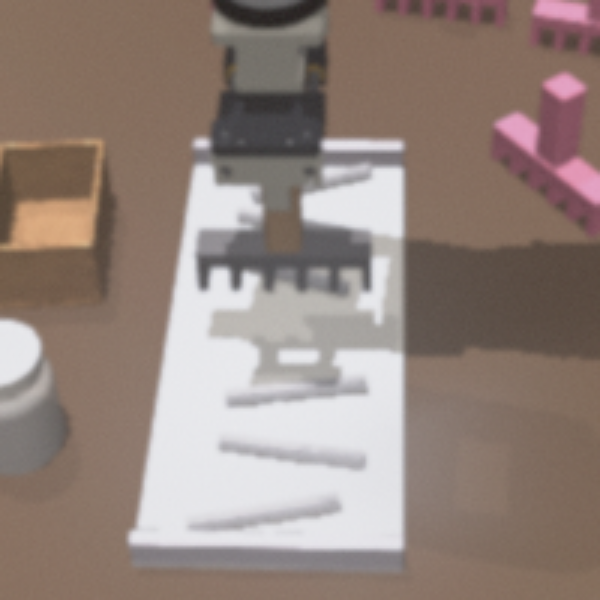

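Call:
step_arm --moves "0.02 0 -0.004 0.02 0 0 0.01; 0.02 0 0 0.02 0 0 0; 0.02 0 0 0.015 0 0 0; 0.02 0 0 0.006 0 0 0; 0.02 0 0 0 0 0 0; 0.02 0 0 0 0 0 0"

```text
t: 7.08
eef_pos: [0.5829, -0.0002, 0.0717]
tcp_rot: [3.142, -0.001, 0.004]
force: [0.3, -0.5, -2.7]
gripper_width: 0.0274
```

```bash
cat > look.py <<'E'
from h import *
import sys
k=sys.argv[1]
s=ctrl.observe();print(s['eef_pos'],s['tcp_rot'],s['force'],s['gripper_width'])
im=get_image("wrist");cv2.imwrite(f"pics/w{k}.png",im[:,:,::-1]);np.save(f"pics/w{k}.npy",im)
a=get_image("side")[130:330,170:370];cv2.imwrite(f"pics/s{k}.png",cv2.resize(a,None,fx=3,fy=3)[:,:,::-1])
E
python3 look.py 5
```

```text
[ 5.82896992e-01 -2.26012402e-04  7.17050944e-02] [ 3.14151006e+00 -1.08629465e-03  3.70904785e-03] [ 0.28906627 -0.48270407 -2.72450292] 0.027420352163855827
```

View pics/s5.png

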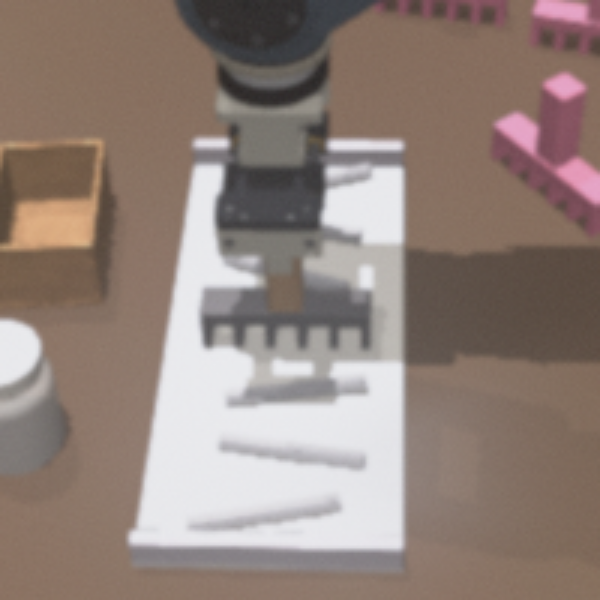

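Call:
step_arm --moves "0.02 0 0.004 0.002 0 0 0; 0.02 0 0.008 0 0 0 0; 0.02 0 0.008 0 0 0 0; 0.02 0 0.008 0 0 0 0; 0.02 0 0.008 0 0 0 0; 0.02 0 0.008 0 0 0 0; 0.02 0 0.008 0 0 0 0; 0.02 0 0.008 0 0 0 0; 0.02 0 0.008 0 0 0 0; 0.02 0 0.008 0 0 0 0; 0.02 0 0.008 0 0 0 0; 0.02 0 0 0 0 0 0"

```text
t: 8.68
eef_pos: [0.5828, -0.0848, 0.069]
tcp_rot: [3.141, -0.0, 0.003]
force: [-0.2, 1.3, -3.6]
gripper_width: 0.0277
```

```bash
python3 look.py 6
```

```text
[ 0.58279437 -0.08477226  0.06901832] [ 3.14145316e+00 -8.17325669e-05  3.13049193e-03] [-0.23730963  1.28257723 -3.60976227] 0.027678371265535993
```

View pics/w6.png

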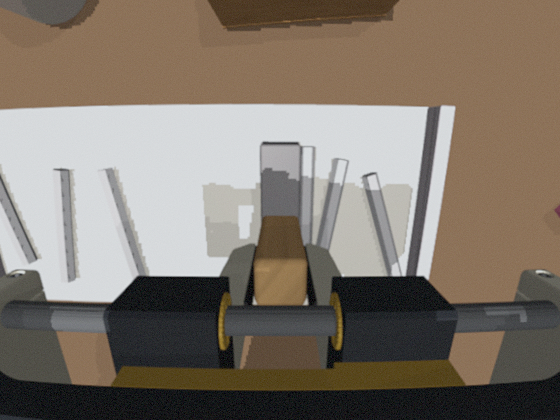

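Call:
step_arm --moves "0.02 0 0.006 0 0 0 0; 0.02 0 0.006 0 0 0 0; 0.02 0 0.006 0 0 0 0; 0.02 0 0.006 0 0 0 0; 0.02 0 0.006 0 0 0 0; 0.02 0 0.006 0 0 0 0; 0.02 0 0.005 0 0 0 0; 0.02 0 0 0 0 0 0"

```text
t: 9.78
eef_pos: [0.583, -0.1256, 0.069]
tcp_rot: [3.141, -0.0, 0.003]
force: [-0.0, 0.1, -2.3]
gripper_width: 0.0274
```

```bash
python3 look.py 7
```

```text
[ 0.58295403 -0.12558648  0.06904087] [ 3.14138685e+00 -7.67276246e-05  3.40537140e-03] [-0.01621905  0.09779948 -2.26738614] 0.02739453429696567
```

View pics/w7.png

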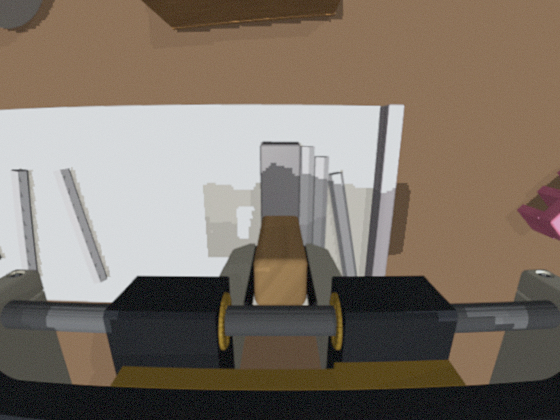

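Call:
step_arm --moves "0.02 0 0.004 0 0 0 0; 0.02 0 0.004 0 0 0 0; 0.02 0 0.004 0 0 0 0; 0.02 0 0.004 0 0 0 0; 0.02 0 0.003 0 0 0 0; 0.02 0 0 0 0 0 0"

```text
t: 10.62
eef_pos: [0.583, -0.1445, 0.069]
tcp_rot: [3.141, -0.0, 0.004]
force: [0.0, -0.4, -2.1]
gripper_width: 0.0279
```

```bash
python3 look.py 8
```

```text
[ 0.5829897  -0.14447024  0.06902285] [ 3.14136981e+00 -1.96065752e-05  3.58907942e-03] [ 0.01541156 -0.41257439 -2.08758079] 0.027850601897426146
```

View pics/w8.png

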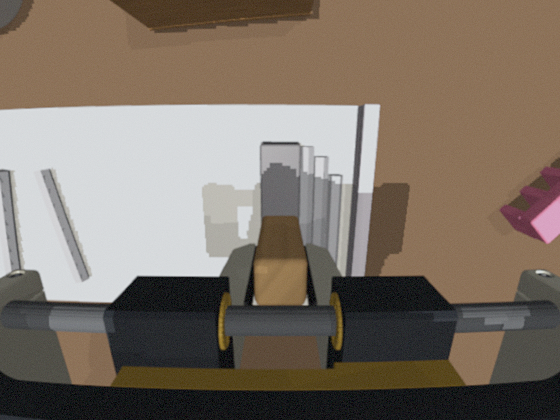

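Call:
step_arm --moves "0.02 0 0.002 0 0 0 0; 0.02 0 0.002 0 0 0 0; 0.02 0 0.001 0 0 0 0; 0.02 0 0.001 0 0 0 0; 0.02 0 0 0 0 0 0"

```text
t: 11.35
eef_pos: [0.583, -0.1502, 0.069]
tcp_rot: [3.142, 0.0, 0.004]
force: [-0.6, 1.2, -2.8]
gripper_width: 0.0276
```

```bash
python3 look.py 9
```

```text
[ 0.58300434 -0.15019652  0.06902464] [3.14155476e+00 4.35473365e-05 3.77587232e-03] [-0.60961637  1.15878143 -2.7994678 ] 0.027625840127086975
```

View pics/w9.png

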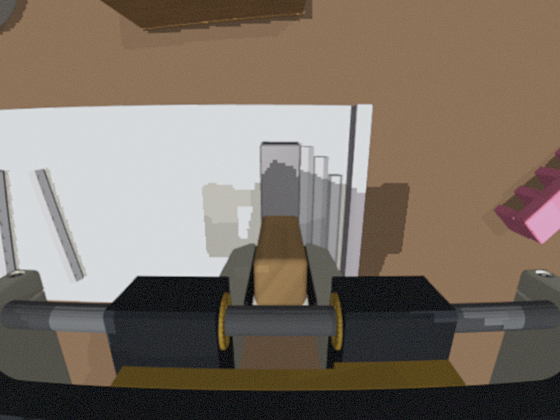

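Call:
step_arm --moves "0.02 0 0.001 0 0 0 0; 0.02 0 0.001 0 0 0 0; 0.02 0 0.001 0 0 0 0; 0.02 0 0 0 0 0 0"

```text
t: 11.95
eef_pos: [0.583, -0.1533, 0.069]
tcp_rot: [3.142, -0.0, 0.004]
force: [0.4, 1.4, -2.8]
gripper_width: 0.0274
```

Call:
step_arm --moves "0.02 0 -0.003 0 0 0 0; 0.02 0 -0.01 0 0 0 0; 0.02 0 -0.02 0 0 0 0; 0.02 0 -0.03 0 0 0 0; 0.02 0 -0.03 0 0 0 0; 0.02 0 -0.03 0 0 0 0; 0.02 0 -0.02 0 0 0 0; 0.02 0 -0.01 0 0 0 0; 0.02 0 0 0 0 0 0"

```text
t: 13.08
eef_pos: [0.5825, 0.0002, 0.0691]
tcp_rot: [3.142, -0.0, 0.005]
force: [0.3, -1.1, -2.5]
gripper_width: 0.0279
```

Call:
step_arm --moves "0.02 0 -0.008 0 0 0 0; 0.02 0 -0.008 0 0 0 0; 0.02 0 -0.008 0 0 0 0; 0.02 0 -0.008 0 0 0 0; 0.02 0 -0.008 0 0 0 0; 0.02 0 -0.008 0 0 0 0; 0.02 0 -0.008 0 0 0 0; 0.02 0 -0.008 0 0 0 0; 0.02 0 -0.008 0 0 0 0; 0.02 0 -0.008 0 0 0 0; 0.02 0 0 0 0 0 0"

```text
t: 14.45
eef_pos: [0.5821, 0.0805, 0.069]
tcp_rot: [-3.141, 0.0, 0.004]
force: [0.5, 0.3, -3.5]
gripper_width: 0.0277
```

```bash
python3 look.py 10
```

```text
[0.58211155 0.08048864 0.06901271] [-3.14142632e+00  3.16817452e-05  4.41832666e-03] [ 0.51473923  0.28555814 -3.47325858] 0.027702867703080475
```

View pics/w10.png

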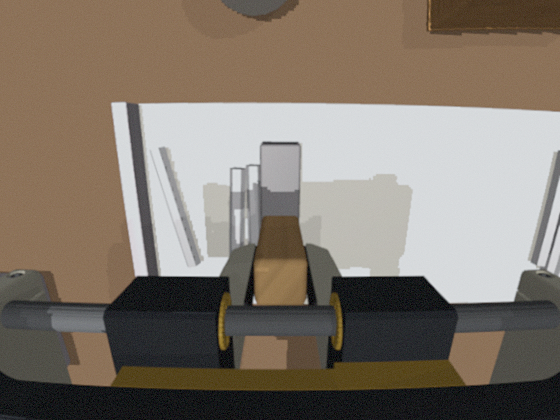

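Two left bars are aligned in front of the rake (~x 230–260 px); the third at (175,205) is still askew.

Call:
step_arm --moves "0.02 0 -0.006 0 0 0 0; 0.02 0 -0.006 0 0 0 0; 0.02 0 -0.006 0 0 0 0; 0.02 0 -0.006 0 0 0 0; 0.02 0 -0.006 0 0 0 0; 0.02 0 -0.006 0 0 0 0; 0.02 0 -0.006 0 0 0 0; 0.02 0 -0.006 0 0 0 0; 0.02 0 -0.006 0 0 0 0; 0.02 0 0 0 0 0 0"

```text
t: 15.8
eef_pos: [0.582, 0.1344, 0.0691]
tcp_rot: [-3.141, -0.0, 0.004]
force: [-0.2, 0.8, -3.6]
gripper_width: 0.0276
```

```bash
python3 look.py 11
```

```text
[0.58199481 0.13438562 0.06906645] [-3.14135969e+00 -1.94564608e-04  4.22374765e-03] [-0.18150931  0.81614092 -3.60051583] 0.027569247342715344
```

View pics/w11.png

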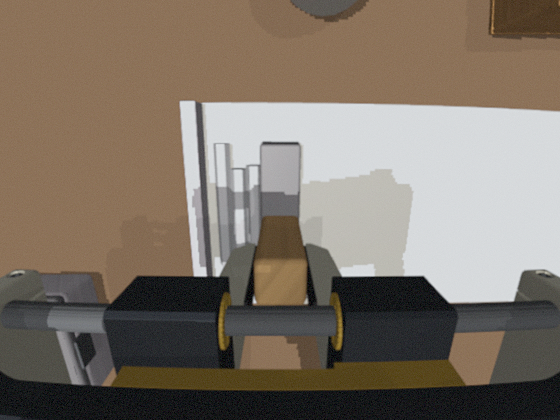

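Call:
step_arm --moves "0.02 0 -0.002 0 0 0 0; 0.02 0 -0.002 0 0 0 0; 0.02 0 -0.001 0 0 0 0; 0.02 0 -0.001 0 0 0 0; 0.02 0 -0.001 0 0 0 0; 0.02 0 0 0 0 0 0"

```text
t: 16.65
eef_pos: [0.5819, 0.1409, 0.069]
tcp_rot: [-3.142, -0.0, 0.004]
force: [-0.2, -0.8, -2.7]
gripper_width: 0.0277
```

Call:
step_arm --moves "0.02 0 0.003 0 0 0 0; 0.02 0 0.01 0 0 0 0; 0.02 0 0.02 0 0 0 0; 0.02 0 0.02 0 0 0 0; 0.02 0 0.015 0 0 0 0; 0.02 0 0 -0.02 0 0 0; 0.02 0 0 -0.03 0 0 0; 0.02 0 0 -0.03 0 0 0; 0.02 0 0.03 -0.02 0 0 0; 0.02 0 0.03 0 0 0 0; 0.02 0 0 0 0 0 0"

```text
t: 18.02
eef_pos: [0.5824, 0.0106, 0.1692]
tcp_rot: [3.141, -0.0, 0.001]
force: [-0.4, -0.1, -3.7]
gripper_width: 0.0277
```

```bash
python3 look.py 12
```

```text
[0.58235486 0.01064125 0.16921607] [ 3.14137592e+00 -2.73846490e-04  1.25274654e-03] [-0.40150185 -0.1291541  -3.68350771] 0.027654414966992218
```

View pics/w12.png

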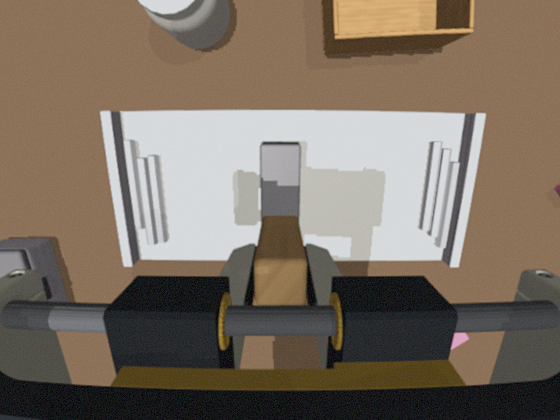

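View pics/s12.png

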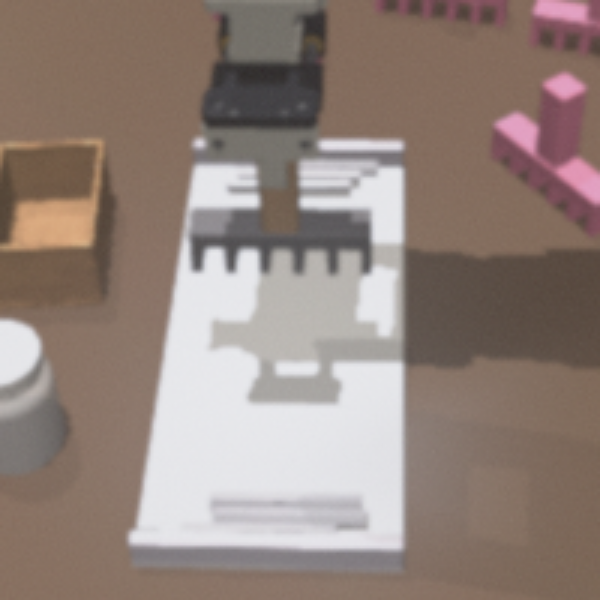

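Call:
step_arm --moves "0.02 -0.006 0.018 0 0 0 0; 0.02 -0.0127 0.0368 0 0 0 0; 0.02 -0.0127 0.0368 0 0 0 0; 0.02 -0.0127 0.0368 0 0 0 0; 0.02 -0.0127 0.0368 0 0 0 0; 0.02 -0.0127 0.0368 0 0 0 0; 0.02 -0.0127 0.0368 0 0 0 0; 0.02 -0.0127 0.0368 0 0 0 0; 0.02 -0.0127 0.0368 0 0 0 0; 0.02 -0.0064 0.0184 0 0 0 0; 0.02 0 0 0 0 0 0"

```text
t: 19.5
eef_pos: [0.4692, -0.319, 0.1689]
tcp_rot: [-3.141, 0.0, 0.002]
force: [-0.1, 0.4, -2.6]
gripper_width: 0.0278
```

Call:
step_arm --moves "0.02 0 0 0.02 0 0 0; 0.02 0 0 0.03 0 0 0; 0.02 0 0 0.03 0 0 0; 0.02 0 0 0.015 0 0 0; 0.02 0 0 0.006 0 0 0; 0.02 0 0 0 0 0 0; 0.02 0 0 0 0 0 0"

```text
t: 20.38
eef_pos: [0.4701, -0.3186, 0.0689]
tcp_rot: [3.141, -0.001, 0.004]
force: [0.6, -0.1, -3.6]
gripper_width: 0.0274
```

Call:
step_arm --moves "0.02 0 0 0.003 0 0 0; 0.02 0 0 0.002 0 0 0; 0.02 0 0 0.001 0 0 0; 0.02 0 0 0.0007 0 0 0; 0.02 0 0 0 0 0 0; 0.02 0 0 0 0 0 0"

```text
t: 21.12
eef_pos: [0.4697, -0.3184, 0.062]
tcp_rot: [3.142, -0.0, 0.004]
force: [-2.3, 2.5, 5.8]
gripper_width: 0.0277
```

Contact with the bench (force went from -3 to +6 N). Release.

Call:
step_arm --moves "0.035 0 0 0 0 0 0; 0.05 0 0 0 0 0 0; 0.07 0 0 0 0 0 0; 0.093 0 0 0 0 0 0; 0.093 0 0 0 0 0 0; 0.093 0 0 0 0 0 0; 0.093 0 0 0 0 0 0; 0.093 0 0 0 0 0 0"

```text
t: 22.12
eef_pos: [0.4697, -0.3184, 0.0613]
tcp_rot: [-3.142, 0.0, 0.004]
force: [0.1, -0.2, -0.2]
gripper_width: 0.0925
```

Call:
step_arm --moves "0.093 0 0 -0.02 0 0 0; 0.093 0 0 -0.03 0 0 0; 0.093 0 0 -0.04 0 0 0; 0.093 0 0 -0.04 0 0 0; 0.093 -0.03 0 -0.03 0 0 0; 0.093 -0.05 0 0 0 0 0; 0.093 -0.04 0 0 0 0 0; 0.093 0 0 0 0 0 0; 0.093 0 0 0 0 0 0"

```text
t: 23.25
eef_pos: [0.3502, -0.319, 0.2216]
tcp_rot: [3.141, -0.001, 0.004]
force: [-0.5, 0.2, -0.0]
gripper_width: 0.0928
```

```bash
python3 look.py 13
python3 - <<'E'
from h import *
a=get_image("scene");b=get_image("side")
cv2.imwrite("pics/c13.png",cv2.resize(a[70:310,150:370],None,fx=2.5,fy=2.5,interpolation=cv2.INTER_CUBIC)[:,:,::-1])
cv2.imwrite("pics/side13.png",b[:,:,::-1])
E
```

```text
[ 0.35016948 -0.31904349  0.22156137] [ 3.14117509e+00 -6.05851908e-04  3.50676661e-03] [-0.48842544  0.22938305 -0.02497491] 0.09278752276561066
```

View pics/c13.png

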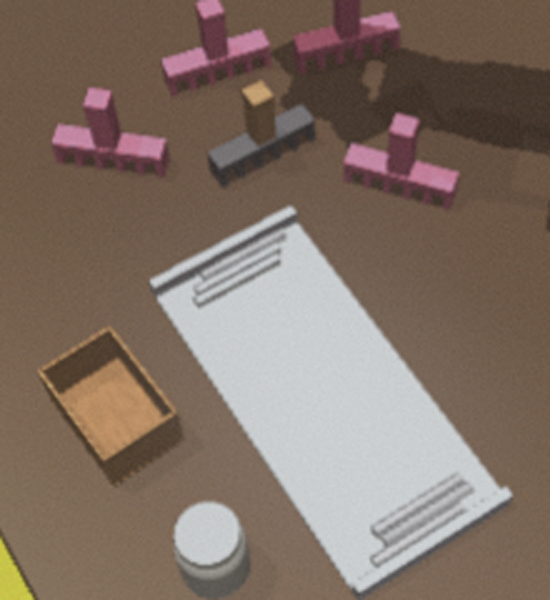

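View pics/side13.png

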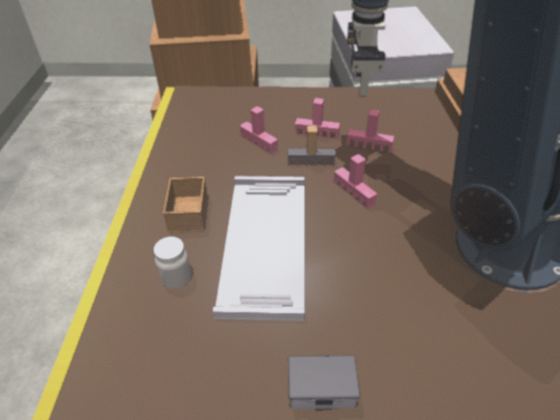

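View pics/w13.png

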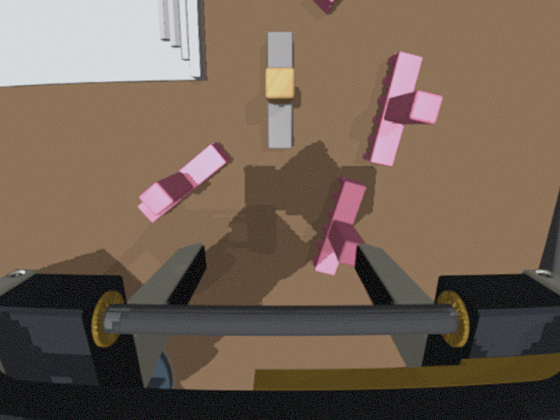

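View pics/s13.png

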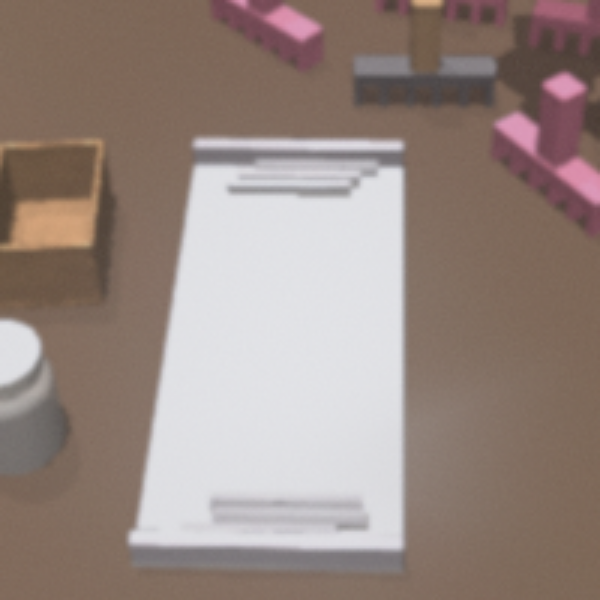

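Run:
```python
from h import *
a=get_image("scene")
o=[]
for (x,y) in ((210,150),(290,252)):
    c=a[y:y+58,x:x+66]; o.append(cv2.resize(c,None,fx=6,fy=6,interpolation=cv2.INTER_CUBIC))
cv2.imwrite("pics/z14.png",np.hstack(o)[:,:,::-1])
```

```text
(no output)
```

View pics/z14.png

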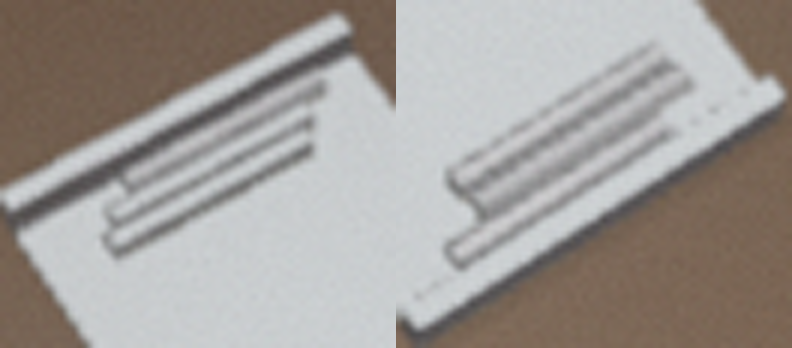

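Run:
```python
from h import *
for v,o in [((130,185,325,88),0),((112,215,312,122),0),((115,247,310,150),0),((452,178,660,50),1),((485,208,685,80),1),((455,255,668,132),1)]:
    p=np.array(v,float).reshape(2,2)
    p=(p-[396*o,0]+.5)/6-.5+([210,150],[290,252])[o]
    P=onz("scene",p,.015)[:,:2];d=P[1]-P[0];print(P.mean(0).round(3),np.linalg.norm(d).round(3),np.degrees(np.arctan(d[1]/d[0])).round(1))
g=ctrl.observe();print(proj("wrist",[[.4697,-.3184,.119]],g))
from rig import hand_in; hand_in()
```

```text
[ 0.568 -0.194] 0.107 -2.1
[ 0.584 -0.183] 0.107 -3.9
[ 0.592 -0.168] 0.105 -2.3
[0.574 0.161] 0.109 -0.4
[0.572 0.179] 0.105 0.4
[0.593 0.192] 0.107 -2.4
[[279.74906284  81.88761133]]
the job is handed in; nothing more can be done
```

I raked all six bars into two rows against their own end rails, stood the rake back on the bench, and handed the job in at about 23 s. I only ever handled the rake, by its wooden grip. No force reading suggested the gripper or arm had hit anything.

**Bars (last scene picture):**

| Half | Distance of bar centre lines from the rail face | Distance from the board's middle line | Measured angle to the board |
|---|---|---|---|
| Right | about 12–38 mm (limit 60) | within 16 mm (limit 70) | 2–4° (limit 7) |
| Left | about 11–42 mm (limit 60) | within 12 mm (limit 70) | 0–2.5° (limit 7) |

- **Accuracy:** these positions come from pixels picked by eye, so each is good to a few millimetres. The angles carry about 1–2° of error, and the board's own angle came out within ±1° in the different views.
- **Flatness:** all bars look flat in the close crops. I judged that by eye, not by measuring height.
- **Gap at the rail:** the bars nearest each rail stop a few millimetres short of touching it.

**Rake:** it stands upright with its grip at about (0.470, -0.318), roughly 315 mm along from the board centre. After release, the top of the grip showed in the wrist picture where it was predicted to be.

**Bystanders:** the case, carton, jar and pink look-alikes appear where they were at the start. I compared those by eye only.

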